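Close up a row of square pots on the staging board

TASK

On the potting bench, nudge the three square pots into one straight, tight row on the plywood board: every pot square and flat against the dark batten along the far edge, the first one up against the end block on the left, and no gaps between them, in any order. Slide them upright along the board rather than lifting or tipping them, and leave the round pot, the trowel and the spray bottle alone.

Things in the scene. Friction and masses are not known exactly. Their poses are not given: they have to be found in the camera images.
- board: Fixed board, plywood deck 290 (x) x 460 (y) x 12 mm, dark batten along its far (+x) edge, dark end block along its left (+y) edge, both 22 mm high above the deck and 22 mm wide; near and right sides open. Origin on the underside: deck surface at z +12, spanning x -155 to +135, y -230 to +230. x points square to the batten, y along it to the end block, z up. Its place and small yaw vary.
- corner (a point): The inner corner on the deck surface where the face of the batten (that looks to -x) meets the face of the end block (that looks to -y). Same axes as the board; it lies at (+105, +200, +12) mm in the board frame.
- pot_clay: Loose square plain orange terracotta clay pot, empty and open on top, straight-sided: 60 by 60 mm outside, 48 mm tall, walls 8 mm thick, floor 8 mm thick, about 0.24 kg (varies by a quarter). Origin at the centre of its underside, z up, x and y square to its sides. Starts upright on the deck, turned up to 0.5 rad. Pushed low on a side it slides, not tips.
- pot_green: Loose square dark green glazed clay pot, empty and open on top, straight-sided: 60 by 60 mm outside, 48 mm tall, walls 8 mm thick, floor 8 mm thick, about 0.24 kg (varies by a quarter). Origin at the centre of its underside, z up, x and y square to its sides. Starts upright on the deck, turned up to 0.5 rad. Pushed low on a side it slides, not tips.
- pot_blue: Loose square blue glazed clay pot, empty and open on top, straight-sided: 60 by 60 mm outside, 48 mm tall, walls 8 mm thick, floor 8 mm thick, about 0.24 kg (varies by a quarter). Origin at the centre of its underside, z up, x and y square to its sides. Starts upright on the deck, turned up to 0.5 rad. Pushed low on a side it slides, not tips.
- round_pot: Bystander: round terracotta pot, 106 mm across the rim, 90 mm tall, standing loose on the bench right of the board. Origin at the centre of its underside.
- trowel: Bystander: hand trowel lying loose on the bench left of the board, 280 mm long; wooden handle 24 mm thick towards -x (from -150 mm), steel blade 60 mm wide towards +x (to +130 mm). Origin at the root of the blade, on the bench.
- sprayer: Bystander: green spray bottle with yellow head, 72 mm in diameter, 180 mm tall, standing loose on the bench beyond the left of the board. Origin at the centre of its underside.
Mind the look-alikes: they are no part of the job. Of the things like the pot_green, leave any that is purple; of the rest the smaller one is meant.

How it is judged:
By the outcome, as a careful person would: the job done as asked, in the order asked, and still so for the second after the job is handed in, with the robot touching nothing.
It also fails if it takes over 67 s, if anything falls off the work surface, if the arm or the gripper's body presses on something with over 40 N, if the wrist force passes 120 N, or if a joint passes its speed limit or range.

ROBOT

A 7-joint arm with a two-finger parallel gripper is mounted at the origin on the work surface. World frame = base frame: x ahead of the robot, y to its left, z up, the work surface at z = 0. Lengths are in m, angles in rad, forces in N, time in s.
With the tool pointing down it reaches from about 0.35 to 0.9 m from the base axis. Payload 19.9 kg.
Tool frame: the origin (TCP) lies at the very end of the fingers, on their centre line; the grasp point (between the pads) lies 19 mm behind it; x points along the fingers, z is the direction in which the jaws open and shut, and the axes are right-handed (so a half turn about x gives the same grasp; the last joint's range is limited). The gripper opens to 94 mm and grips with 3 to 60 N. Pads are 16 mm wide; open, the fingers measure 119 mm over their backs; the gripper's body (75 mm by 177 mm) begins 78 mm behind the grasp point.
Start: joints at [1.107, 0.417, -0.01, 1.614, 0.005, 1.111, -0.053], TCP at [0.256, -0.57, 0.205] pointing down, gripper open.
Joint ranges: [-2.81, 2.81], [-0.39, 2.02], [-1.27, 1.25], [0.06, 2.57], [-1.19, 4.33], [0.19, 2], [-2.82, 2.82]. Speed limits (rad/s): [1.89, 1.89, 2.39, 2.39, 3.01, 3.01, 3.01].

INTERFACE

Orientations are given as [roll, pitch, yaw] about the fixed x, y, z axes, in that order (R = Rz(yaw) Ry(pitch) Rx(roll)).
In Python, from workcell import env gives the robot as it stands. The module is installed in compiled form; this text tells all that it offers.
- The arm moves only by the shell command python3 -m creep 'ROWS'. ROWS is JSON, a list of rows, each a list of 7 numbers: the shift along the tool's x, y, z in mm, then the turn, a rotation vector about the tool's x, y, z in degrees, then the opening, from 0 (shut) to 1 (fully open). A call has 1 to 5 rows; each row shifts and turns the commanded pose from where the row before left it, along the tool's axes as they then stand; what a row does not reach is not made up. A row lasts 1/10 s, in which the tool goes at most 50 mm and 8.59 degrees, less where a joint would pass 70% of its speed; a pose out of reach is approached as far as the arm can. A call with a gripper value outside its range is refused whole. The fingers move at their own pace and stop on an object; the grip force is fixed at half the most. Time passes only in rows, so rows that do not move let the fingers close. It gives the time, the measured TCP pose, the force and the opening at its end, in the units of the state.
- env.state(): the state, without advancing time (a new reading comes with each control period).
- env.capture(name): name is "scene" or "top" or "wrist"; returns (picture, depth): 400x640x3 uint8, red, green, blue; 400x640 float32, m along the optical axis (not along the pixel's ray), 0 where there is no reading.
- env.camera_info(name): a dict with "intrinsics" (3x3 intrinsics, pixels), "k1" (the pictures are not rectified: a ray, as slopes to the right and down, at radius r is drawn at 1 + k1 r^2 times it, then the intrinsics apply), "rvec" (rotation vector, rad) and "tvec" (3), from world to camera coordinates, as OpenCV has them; the wrist camera has in their place "tool_from_camera" (4x4, takes a point from camera to tool coordinates, whose origin is the TCP and whose axes are the tool frame's). Camera axes: x right, y down, z forward; pixel columns grow to the right and rows downward; lengths in m; the calibration is good to about 2 mm. A picture is of the moment at which its call begins: read the wrist's pose just before it. camera_info takes no time and is no camera call.
- env.sign_off(): hands the job in, once; it reports no verdict.
The state is a dict: "t": time; "qpos": joint angles; "qvel": joint speeds; "joint_efforts": joint torques, N m; "tool_pos": TCP position; "orientation": TCP orientation; "wrist_force": force on the tool from outside, world axes, zero at the start; "ft_torque": the same for the moment, N m; "width": finger opening in m.
Only numpy, scipy, OpenCV 4.12 (cv2) and the standard library are available. Lean on these libraries where they do the work, as an engineer would, in place of code of your own. Each camera call takes 0.05 s, during which the arm holds its last target. There are 200 camera calls.

## Working session

There is one attempt and no reset: what is moved stays moved. The work goes in short steps, Python scripts to look and compute and a shell command to move; the robot and the scene stay as the last step left them, time stands still between calls to the robot, and variables do not carry over. Pictures are saved under pics/ and viewed, about 8 in all and at most 12, crops included, and the job is handed in when it is done.

```bash
mkdir -p pics; cat > h.py <<'E'
import numpy as np, cv2
from workcell import env
from scipy.spatial.transform import Rotation as R
def cam(name, st=None):
    ci=env.camera_info(name)
    K=np.array(ci["intrinsics"]);k1=ci["k1"]
    if name=="wrist":
        T=np.eye(4);T[:3,:3]=R.from_euler('xyz',st["orientation"]).as_matrix();T[:3,3]=st["tool_pos"]
        M=T@np.array(ci["tool_from_camera"])
    else:
        M=np.eye(4);r=cv2.Rodrigues(np.array(ci["rvec"],float))[0];M[:3,:3]=r.T;M[:3,3]=-r.T@np.array(ci["tvec"]).ravel()
    return K,k1,M
def world(name,d,st=None):
    K,k1,M=cam(name,st)
    h,w=d.shape
    u,v=np.meshgrid(np.arange(w),np.arange(h))
    p=cv2.undistortPoints(np.stack([u,v],-1).reshape(-1,1,2).astype(np.float64),K,np.array([k1,0,0,0,0.])).reshape(h,w,2)
    P=np.dstack([p*d[...,None],d])
    W=P@M[:3,:3].T+M[:3,3]
    W[d<=0]=np.nan
    return W
E
python3 - <<'E'
from h import *
st=env.state();print(st)
for n in("scene","top"):
    im,d=env.capture(n);cv2.imwrite(f"pics/{n}0.png",im[...,::-1]);np.savez(f"{n}0.npz",im=im,d=d)
    W=world(n,d);print(n,env.camera_info(n)["k1"],cam(n)[2].round(3))
E
```

```text
{'t': 0.0, 'qpos': array([ 1.10751996,  0.41796289, -0.01030274,  1.61416761,  0.00472505,
        1.11072589, -0.05300967]), 'qvel': array([ 0.00054555, -0.00101004,  0.00172669, -0.00162167, -0.00087751,
       -0.00010834,  0.00166959]), 'joint_efforts': array([-1.05551462e-03, -8.51273561e+01,  6.38118312e-01, -4.25991726e+01,
       -4.89256193e-02,  1.86489522e-02,  4.27714065e-05]), 'tool_pos': array([ 0.25568718, -0.56988508,  0.20483499]), 'orientation': array([-3.04881823,  1.56955564,  2.08535657]), 'wrist_force': array([-1.02050252,  1.02229499,  0.22510849]), 'ft_torque': array([ 0.0080924 , -0.01238704, -0.06493851]), 'width': 0.09414106538147085}
scene -0.10684904638777137 [[-0.299  0.779 -0.552  1.23 ]
 [ 0.954  0.238 -0.181  0.26 ]
 [-0.01  -0.58  -0.814  1.084]
 [ 0.     0.     0.     1.   ]]
top -0.12269571861015924 [[ 0.027 -0.984  0.174  0.239]
 [-1.    -0.026  0.012  0.009]
 [-0.008 -0.174 -0.985  1.781]
 [ 0.     0.     0.     1.   ]]
```

View pics/top0.png

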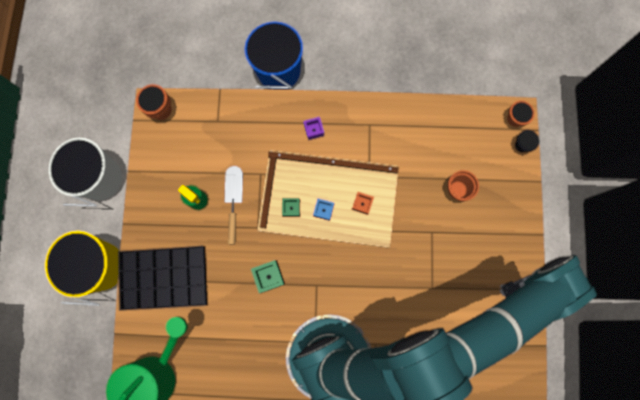

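View pics/scene0.png

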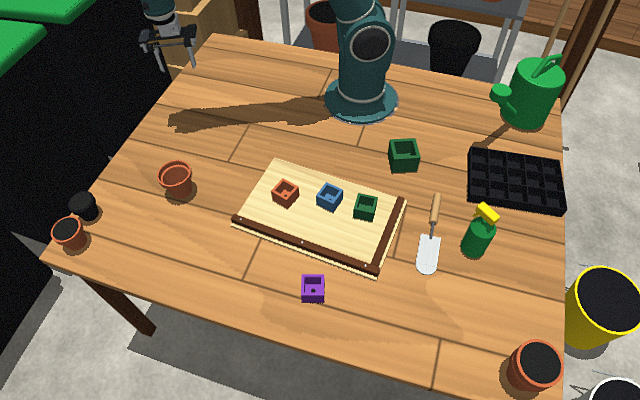

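Top view: candidates for pot_green are the green one on the board (291,207), the larger green one on the bench (268,276) and the purple one (314,128). I choose (291,207), the smaller green one. Blue is at (324,210) and clay at (362,203). The batten runs (273,153)-(398,170) and the end block (270,155)-(262,230). The scene view agrees: green (366,206), blue (329,196), clay (285,192).

```bash
cat >> h.py <<'E'
def pots(name,im,d,st=None,roi=None,zlo=.045,zhi=.075):
    W=world(name,d,st);hsv=cv2.cvtColor(im,cv2.COLOR_RGB2HSV)
    H,S,V=[hsv[...,i].astype(int) for i in range(3)]
    col=dict(green=(H>50)&(H<90)&(S>70),blue=(H>98)&(H<122)&(S>70),clay=((H<13)|(H>175))&(S>130))
    out={}
    for c,m in col.items():
        m=m&(W[...,2]>zlo)&(W[...,2]<zhi)&(W[...,0]>.4)&(W[...,0]<.85)
        if roi is not None: m&=(W[...,0]>roi[0])&(W[...,0]<roi[1])&(W[...,1]>roi[2])&(W[...,1]<roi[3])
        m=m.astype(np.uint8);n,l,s,_=cv2.connectedComponentsWithStats(m,connectivity=8)
        if n<2: continue
        k=1+np.argmax(s[1:,4]);P=W[l==k]
        r=cv2.minAreaRect((P[:,:2]*1000).astype(np.float32))
        out[c]=(np.round(r[0],1),np.round(r[1],1),round(r[2],1),round(np.median(P[:,2])*1000,1),s[k,4])
    return out
def board(name,im,d,st=None):
    W=world(name,d,st);hsv=cv2.cvtColor(im,cv2.COLOR_RGB2HSV)
    m=(hsv[...,2]<130)&(W[...,2]>.026)&(W[...,2]<.042)&(W[...,0]>.4)&(W[...,0]<.95)&(abs(W[...,1])<.45)
    n,l,s,_=cv2.connectedComponentsWithStats(m.astype(np.uint8),connectivity=8)
    k=1+np.argmax(s[1:,4]);return W[l==k],l==k
E
python3 - <<'E'
from h import *
for n in("scene","top"):
    z=np.load(n+"0.npz");im,d=z["im"],z["d"];W=world(n,d)
    print(n,"bench z",np.nanmedian(W[240:250,260:300,2]) if n=="top" else W[130,280])
    for c,v in pots(n,im,d,roi=(.45,.85,-.3,.3)).items(): print(c,v)
    P,m=board(n,im,d);print(len(P),np.round(np.median(P,0),3),cv2.minAreaRect((P[:,:2]*1000).astype(np.float32)), cv2.boundingRect(m.astype(np.uint8)))
z=np.load("top0.npz");W=world("top",z["d"])
for u,v in [(273,153),(270,157),(398,170),(262,230),(300,190),(340,230),(275,165),(390,245),(314,128),(268,276),(460,185),(232,240)]: print((u,v),W[v,u].round(3))
E
```

```text
scene bench z [ 0.24316825 -0.23005558 -0.00377923]
green (array([508.2, 145.5]), array([65.4, 59.7]), 2.6, np.float64(58.4), np.int32(263))
blue (array([503.2,  33.3]), array([61.5, 63. ]), 78.8, np.float64(58.0), np.int32(279))
clay (array([528.2, -99.8]), array([64.2, 64. ]), 71.1, np.float64(57.5), np.int32(289))
1779 [0.667 0.119 0.033] ((554.1981201171875, 13.550979614257812), (458.2976379394531, 273.6972351074219), 85.95690155029297) (231, 196, 173, 79)
top bench z -0.0015116387109341822
green (array([503.2, 144.3]), array([54.8, 51.5]), 2.6, np.float64(57.2), np.int32(108))
blue (array([499.2,  32.5]), array([55.5, 57. ]), 76.4, np.float64(56.7), np.int32(116))
clay (array([525.9, -99.4]), array([56.8, 57.8]), 73.5, np.float64(57.8), np.int32(129))
911 [0.659 0.137 0.032] ((552.54931640625, 12.747650146484375), (451.62860107421875, 266.714599609375), 86.25232696533203) (261, 152, 137, 76)
(273, 153) [0.694 0.214 0.04 ]
(270, 157) [0.682 0.225 0.03 ]
(398, 170) [ 0.646 -0.223  0.034]
(262, 230) [0.426 0.243 0.011]
(300, 190) [0.571 0.117 0.007]
(340, 230) [ 0.435 -0.026  0.003]
(275, 165) [0.656 0.208 0.018]
(390, 245) [ 0.388 -0.201 -0.004]
(314, 128) [0.8   0.075 0.003]
(268, 276) [0.269 0.215 0.014]
(460, 185) [ 0.603 -0.445  0.012]
(232, 240) [0.388 0.345 0.019]
```

```bash
cat >> h.py <<'E'
def fitboard(P):
    P=P[P[:,2]>.029][:,:2]*1000
    from scipy.optimize import least_squares
    def f(p):
        c,s=np.cos(p[2]),np.sin(p[2]);q=(P-p[:2])@np.array([[c,-s],[s,c]]) # board coords rel corner
        a=np.maximum(np.abs(q[:,0]-11)-11,0)+np.maximum(q[:,1]-22,0); b=np.maximum(np.abs(q[:,1]-11)-11,0)+np.maximum(q[:,0]-22,0)
        a2=np.abs(q[:,0]-11)*.15;b2=np.abs(q[:,1]-11)*.15
        return np.minimum(a+a2,b+b2)
    return least_squares(f,[660,200,-.08],loss='soft_l1',diff_step=1e-4).x
def toB(p,b):
    c,s=np.cos(b[2]),np.sin(b[2]);return (np.asarray(p)-b[:2])@np.array([[c,-s],[s,c]])
def fromB(q,b):
    c,s=np.cos(b[2]),np.sin(b[2]);return b[:2]+np.array([[c,-s],[s,c]])@np.asarray(q)
def rows(target,zyaw):
    "target mm world xyz; zyaw world angle of jaw dir, tool down: shift in current tool axes (mm), turn about x deg"
    st=env.state();Rm=R.from_euler('xyz',st["orientation"]).as_matrix()
    z=np.array([np.cos(zyaw),np.sin(zyaw),0]);x=np.array([0,0,-1.]);T=np.column_stack([x,np.cross(z,x),z])
    if T[:,2]@Rm[:,2]<0: T[:,1:]*=-1
    print("turn first (rotvec tool deg)",np.degrees(R.from_matrix(Rm.T@T).as_rotvec()).round(1),"then shift",(T.T@(np.asarray(target)-st["tool_pos"]*1000)).round(1),"axes y",T[:,1].round(3),"z",T[:,2].round(3),"q",st["qpos"].round(2))
E
python3 - <<'E'
from h import *
for n in("scene","top"):
    z=np.load(n+"0.npz");im,d=z["im"],z["d"]
    P,m=board(n,im,d);b=fitboard(P);print(n,b,np.degrees(b[2]))
    for c,v in pots(n,im,d,roi=(.45,.85,-.3,.3)).items(): print(c,toB(v[0],b).round(1))
rows([450,-30,200],np.pi/2+b[2])
print(env.camera_info("wrist")["tool_from_camera"])
E
```

```text
scene [ 6.60222472e+02  2.00155463e+02 -3.14620997e-02] -1.8026455251498208
green [-150.2  -59.4]
blue [-151.7 -171.7]
clay [-122.5 -304. ]
top [ 6.60101348e+02  2.00072861e+02 -5.26454872e-02] -3.0163642260775663
green [-153.7  -64. ]
blue [-151.9 -175.8]
clay [-118.3 -306.1]
turn first (rotvec tool deg) [27.2 -0.1  0. ] then shift [   4.9  165.6 -549.4] axes y [ 0.999 -0.053 -0.   ] z [-0.053 -0.999 -0.   ] q [ 1.11  0.42 -0.01  1.61  0.    1.11 -0.05]
[[ 1.74004922e-04 -2.81906920e-01  9.59441743e-01 -1.77809259e-01]
 [ 3.06252212e-04 -9.59441698e-01 -2.81906962e-01  8.23170939e-02]
 [ 9.99999938e-01  3.42884355e-04 -8.06129604e-05 -1.78259303e-03]
 [ 0.00000000e+00  0.00000000e+00  0.00000000e+00  1.00000000e+00]]
```

```bash
python3 - <<'E'
s=open('h.py').read()
s=s.replace("from scipy.optimize import least_squares","from scipy.optimize import minimize").replace("return least_squares(f,[660,200,-.08],loss='soft_l1',diff_step=1e-4).x","return minimize(lambda p:np.minimum(f(p),15).sum(),[660,200,-.08],method='Nelder-Mead',options=dict(initial_simplex=[[660,200,-.08],[690,200,-.08],[660,220,-.08],[660,200,-.02]],maxiter=600)).x")
open('h.py','w').write(s)
E
python3 - <<'E'
from h import *
for n in("scene","top"):
    z=np.load(n+"0.npz");im,d=z["im"],z["d"]
    P,m=board(n,im,d);b=fitboard(P);print(n,b,np.degrees(b[2]))
    q=toB(P[:,:2]*1000,b);print(np.percentile(q,[1,99],axis=0))
    for c,v in pots(n,im,d,roi=(.45,.85,-.3,.3)).items(): print(c,toB(v[0],b).round(1))
rows([440,-30,200],np.pi/2+b[2])
E
```

```text
scene [ 6.82913912e+02  2.06038552e+02 -9.69451272e-02] -5.554546630765353
[[-240.29765103 -421.8793391 ]
 [  22.1471357    22.32834388]]
green [-168.   -77.2]
blue [-162.2 -189.3]
clay [-124.4 -319.4]
top [ 6.76934255e+02  2.05120757e+02 -9.37376881e-02] -5.370773909499305
[[-238.06626357 -418.32225693]
 [  20.37136373   20.44178978]]
green [-167.3  -76.8]
blue [-160.8 -188.5]
clay [-121.9 -317.3]
turn first (rotvec tool deg) [29.5 -0.1  0. ] then shift [   4.9  132.9 -554.8] axes y [ 0.996 -0.094 -0.   ] z [-0.094 -0.996 -0.   ] q [ 1.11  0.42 -0.01  1.61  0.    1.11 -0.05]
```

```bash
python3 -m creep '[[-20,10,-40,7.4,0,0,0.3],[-20,15,-45,7.4,0,0,0.3],[-20,20,-45,7.4,0,0,0.3],[0,20,-45,7.3,0,0,0.3],[0,20,-45,0,0,0,0.3]]'
python3 -m creep '[[0,20,-45,0,0,0,0.3],[0,20,-45,0,0,0,0.3],[0,20,-45,0,0,0,0.3],[0,20,-45,0,0,0,0.3],[0,20,-45,0,0,0,0.3]]'
python3 - <<'E'
from h import *
rows([560,10,280],np.pi/2-.095)
E
```

```text
t: 0.6
tool_pos: [0.3036, -0.3494, 0.2642]
orientation: [0.559, 1.57, -1.108]
wrist_force: [2.4, -1.0, -0.6]
width: 0.0576
t: 1.1
tool_pos: [0.424, -0.1341, 0.2638]
orientation: [0.684, 1.571, -0.977]
wrist_force: [0.6, 0.1, -0.2]
width: 0.0281
turn first (rotvec tool deg) [ 0.3  0.  -0. ] then shift [ -16.2  121.7 -156.3] axes y [ 0.995 -0.095 -0.   ] z [-0.095 -0.995 -0.   ] q [ 0.55  0.04 -0.32  1.95  0.01  1.15 -1.44]
```

```bash
python3 -m creep '[[-5,40,-45,0,0,0,0.3],[-5,40,-45,0,0,0,0.3],[-5,40,-45,0,0,0,0.3],[0,0,-20,0,0,0,0.3],[0,0,0,0,0,0,0.3]]'
cat > look.py <<'E'
import sys
from h import *
n=sys.argv[1]; view=len(sys.argv)>2
st=env.state();im,d=env.capture("wrist")
cv2.imwrite(f"pics/{n}.png",im[...,::-1])
b=np.array([680,205.6,-.095]);P,m=board("wrist",im,d,st)
W=world("wrist",d,st);print("deck z",np.nanmedian(W[(W[...,2]>.006)&(W[...,2]<.018)][:,2]))
try: bb=fitboard(P);print("board",bb.round(3)); q=toB(P[:,:2]*1000,bb);print(np.percentile(q,[1,99],axis=0).round(1).tolist())
except Exception as e: print(e)
for c,v in pots("wrist",im,d,st,roi=(.45,.85,-.3,.3)).items(): print(c,"corner frame (b0)",toB(v[0],b).round(1),"fit",toB(v[0],bb).round(1),v[1],"yaw",round((v[2]-np.degrees(bb[2])+45)%90-45,1),"z",v[3],v[4])
print(st["t"],st["tool_pos"].round(4),st["wrist_force"].round(1))
E
python3 look.py w1
```

```text
t: 1.6
tool_pos: [0.5347, -0.0105, 0.2756]
orientation: [-2.44, 1.569, 2.186]
wrist_force: [0.0, 0.2, 0.2]
width: 0.028
deck z 0.010710814052483919
board [ 6.78932e+02  2.05943e+02 -9.80000e-02]
[[-238.0, -422.3], [21.6, 22.5]]
green corner frame (b0) [-168.4  -76. ] fit [-167.1  -76.7] [59.  61.3] yaw 7.6 z 58.5 1126
blue corner frame (b0) [-162.5 -187.7] fit [-160.9 -188.3] [58.4 59. ] yaw -7.7 z 58.6 1051
clay corner frame (b0) [-124.5 -317.8] fit [-122.6 -318.4] [60.3 59.3] yaw -11.5 z 58.5 1189
1.6 [ 0.5347 -0.0105  0.2756] [0.  0.2 0.2]
```

View pics/w1.png

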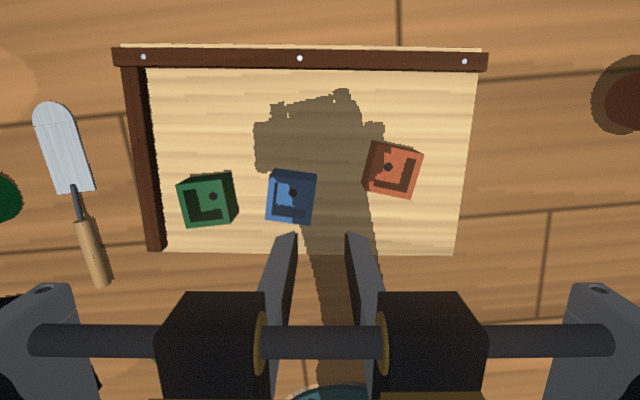

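```bash
cat > go.py <<'E'
import sys
from h import *
b=np.array([679.5,206,-.097]);a=[float(v) for v in sys.argv[1:]]
st=env.state();print("tcp board",toB(st["tool_pos"][:2]*1000,b).round(1))
rows([*fromB(a[:2],b),a[2]],b[2]+(np.pi/2 if len(a)<4 else a[3]))
E
python3 go.py -198 -318 22
```

```text
tcp board [-123.4 -231.6]
turn first (rotvec tool deg) [ 0.5 -0.   0.1] then shift [253.6 -74.6  86.4] axes y [ 0.995 -0.097 -0.   ] z [-0.097 -0.995 -0.   ] q [ 0.34  0.22 -0.44  1.74  0.1   1.21 -1.78]
```

```bash
python3 -m creep '[[40,-37,43,0.5,0,0,0.3],[40,-38,43,0,0,0,0.3],[45,0,0,0,0,0,0.3],[45,0,0,0,0,0,0.3],[45,0,0,0,0,0,0.3]]'
python3 -m creep '[[38,0,0,0,0,0,0.3],[0,0,0,0,0,0,0.3]]'; python3 go.py -198 -318 22
```

```text
t: 2.15
tool_pos: [0.4742, -0.0718, 0.0826]
orientation: [0.969, 1.569, -0.703]
wrist_force: [2.2, -0.3, 0.9]
width: 0.0284
t: 2.35
tool_pos: [0.4717, -0.0708, 0.0422]
orientation: [-1.615, 1.564, 2.997]
wrist_force: [-0.5, -0.2, 1.8]
width: 0.028
tcp board [-180.1 -295.7]
turn first (rotvec tool deg) [-0.2 -0.   0.4] then shift [ 20.2 -17.9  22.3] axes y [ 0.995 -0.097 -0.   ] z [-0.097 -0.995 -0.   ] q [ 0.38  0.42 -0.35  2.09  0.23  0.68 -1.79]
```

```bash
python3 -m creep '[[0,-9,11,0,0,0.4,0.3],[0,-9,11,0,0,0,0.3],[10,0,0,0,0,0,0.3],[10,0,0,0,0,0,0.3],[0,0,0,0,0,0,0.3]]'; python3 go.py -70 -318 22
```

```text
t: 2.85
tool_pos: [0.4547, -0.0902, 0.0249]
orientation: [1.602, 1.565, -0.068]
wrist_force: [-0.4, 0.4, 0.3]
width: 0.0283
tcp board [-195.1 -316.6]
turn first (rotvec tool deg) [-0.1 -0.  -0.4] then shift [  2.9 125.1   1.4] axes y [ 0.995 -0.097 -0.   ] z [-0.097 -0.995 -0.   ] q [ 0.42  0.43 -0.34  2.13  0.24  0.61 -1.76]
```

```bash
python3 -m creep '[[2,8,1,0,0,0,0.3],[0,8,0,0,0,0,0.3],[0,8,0,0,0,0,0.3],[0,8,0,0,0,0,0.3],[0,8,0,0,0,0,0.3]]'; python3 -m creep '[[0,8,0,0,0,0,0.3],[0,8,0,0,0,0,0.3],[0,8,0,0,0,0,0.3],[0,8,0,0,0,0,0.3],[0,8,0,0,0,0,0.3]]'; python3 -m creep '[[0,8,0,0,0,0,0.3],[0,8,0,0,0,0,0.3],[0,8,0,0,0,0,0.3],[0,4,0,0,0,0,0.3],[0,0,0,0,0,0,0.3]]'; python3 go.py -70 -318 22
```

```text
t: 3.35
tool_pos: [0.4955, -0.0952, 0.0239]
orientation: [1.58, 1.564, -0.089]
wrist_force: [-1.9, 0.5, -0.2]
width: 0.0283
t: 3.85
tool_pos: [0.5351, -0.0992, 0.0242]
orientation: [1.585, 1.564, -0.085]
wrist_force: [-0.4, -1.2, -0.5]
width: 0.0281
t: 4.35
tool_pos: [0.563, -0.1019, 0.0244]
orientation: [1.599, 1.563, -0.071]
wrist_force: [0.2, 0.2, -0.1]
width: 0.0284
tcp board [ -86.2 -317.7]
turn first (rotvec tool deg) [-0.1 -0.  -0.4] then shift [ 2.4 16.2  0.3] axes y [ 0.995 -0.097 -0.   ] z [-0.097 -0.995 -0.   ] q [ 0.37  0.58 -0.32  1.87  0.26  0.73 -1.76]
```

```bash
python3 -m creep '[[1,4,0,0,0,0,0.3],[0,4,0,0,0,0,0.3],[0,4,0,0,0,0,0.3],[0,3,0,0,0,0,0.3],[0,0,0,0,0,0,0.3]]'; python3 -m creep '[[0,1.5,0,0,0,0,0.3],[0,1.5,0,0,0,0,0.3],[0,0,0,0,0,0,0.3]]'; python3 go.py -70 -318 22;python3 -m creep '[[0,1,0,0,0,0,0.3],[0,1,0,0,0,0,0.3],[0,0,0,0,0,0,0.3]]'; python3 go.py -70 -318 22
```

```text
t: 4.85
tool_pos: [0.5778, -0.1034, 0.0235]
orientation: [1.591, 1.563, -0.079]
wrist_force: [0.0, 0.5, 0.1]
width: 0.0281
t: 5.15
tool_pos: [0.5802, -0.1036, 0.0235]
orientation: [1.584, 1.564, -0.086]
wrist_force: [-1.9, -0.3, 0.3]
width: 0.028
tcp board [ -68.9 -317.8]
turn first (rotvec tool deg) [-0.1 -0.  -0.4] then shift [ 1.5 -1.1  0.2] axes y [ 0.995 -0.097 -0.   ] z [-0.097 -0.995 -0.   ] q [ 0.37  0.6  -0.31  1.83  0.26  0.75 -1.76]
t: 5.45
tool_pos: [0.5803, -0.1037, 0.0232]
orientation: [1.483, 1.568, -0.187]
wrist_force: [-14.5, 1.1, 9.6]
width: 0.0282
tcp board [ -68.8 -317.8]
turn first (rotvec tool deg) [-0.1  0.  -0.2] then shift [ 1.2 -1.2  0.2] axes y [ 0.995 -0.097 -0.   ] z [-0.097 -0.995 -0.   ] q [ 0.37  0.6  -0.31  1.82  0.26  0.75 -1.76]
```

```bash
python3 -m creep '[[0,-10,0,0,0,0,0.3],[0,-30,0,0,0,0,0.3],[0,-30,0,0,0,0,0.3],[0,-30,0,0,0,0,0.3],[0,-30,0,0,0,0,0.3]]'; python3 -m creep '[[0,-17,0,0,0,0,0.3],[0,0,-33,0,0,0,0.3],[0,0,-33,0,0,0,0.3],[0,0,-33,0,0,0,0.3],[0,0,-30,0,0,0,0.3]]'; python3 -m creep '[[0,0,0,0,0,0,0.3]]'; python3 go.py -212 -188 22
```

```text
t: 5.95
tool_pos: [0.4518, -0.0909, 0.0228]
orientation: [1.573, 1.563, -0.097]
wrist_force: [0.5, -0.2, -0.3]
width: 0.0285
t: 6.45
tool_pos: [0.4489, 0.0405, 0.0228]
orientation: [1.626, 1.563, -0.044]
wrist_force: [0.6, -0.7, -0.5]
width: 0.0285
t: 6.55
tool_pos: [0.4492, 0.0428, 0.0229]
orientation: [1.768, 1.562, 0.103]
wrist_force: [0.3, -1.2, -0.3]
width: 0.0281
tcp board [-213.4 -184.7]
turn first (rotvec tool deg) [ 0.2 -0.1 -0.5] then shift [0.9 1.4 3.3] axes y [ 0.995 -0.097 -0.   ] z [-0.097 -0.995 -0.   ] q [ 0.15  0.42 -0.36  2.17  0.26  0.59 -2.07]
```

```bash
python3 -m creep '[[0,8,3,0,0,-0.5,0.3],[0,8,0,0,0,0,0.3],[0,8,0,0,0,0,0.3],[0,8,0,0,0,0,0.3],[0,8,0,0,0,0,0.3]]'; python3 -m creep '[[0,8,0,0,0,0,0.3],[0,8,0,0,0,0,0.3],[0,8,0,0,0,0,0.3],[0,8,0,0,0,0,0.3],[0,8,0,0,0,0,0.3]]'; python3 -m creep '[[0,8,0,0,0,0,0.3],[0,8,0,0,0,0,0.3],[0,8,0,0,0,0,0.3],[0,8,0,0,0,0,0.3],[0,8,0,0,0,0,0.3]]'; python3 -m creep '[[0,6,0,0,0,0,0.3],[0,4,0,0,0,0,0.3],[0,3,0,0,0,0,0.3],[0,0,0,0,0,0,0.3]]'; python3 go.py -70 -188 22
```

```text
t: 7.05
tool_pos: [0.4889, 0.0315, 0.0225]
orientation: [-1.571, 1.569, 3.041]
wrist_force: [-2.6, 0.7, 1.4]
width: 0.0281
t: 7.55
tool_pos: [0.5287, 0.0281, 0.0225]
orientation: [-1.606, 1.569, 3.008]
wrist_force: [-1.9, 0.9, 1.5]
width: 0.028
t: 8.05
tool_pos: [0.5685, 0.0241, 0.0224]
orientation: [-1.596, 1.569, 3.017]
wrist_force: [-1.9, -0.1, 1.2]
width: 0.0281
t: 8.45
tool_pos: [0.5812, 0.0229, 0.0223]
orientation: [-1.683, 1.569, 2.931]
wrist_force: [0.3, 0.4, -0.4]
width: 0.0281
tcp board [ -80.1 -191.8]
turn first (rotvec tool deg) [-0.1 -0.   0.1] then shift [ 0.3 10.1 -3.8] axes y [ 0.995 -0.097 -0.   ] z [-0.097 -0.995 -0.   ] q [ 0.16  0.6  -0.33  1.84  0.27  0.75 -1.99]
```

```bash
python3 -m creep '[[0,4,0,0,0,0,0.3],[0,4,0,0,0,0,0.3],[0,2,0,0,0,0,0.3],[0,1,0,0,0,0,0.3],[0,0,0,0,0,0,0.3]]';  python3 -m creep '[[0,1,0,0,0,0,0.3],[0,1,0,0,0,0,0.3],[0,0,0,0,0,0,0.3]]'; python3 go.py -70 -188 22
```

```text
t: 8.95
tool_pos: [0.5919, 0.0218, 0.0223]
orientation: [-1.647, 1.569, 2.967]
wrist_force: [0.2, 0.3, -0.6]
width: 0.0282
t: 9.25
tool_pos: [0.5927, 0.0218, 0.0222]
orientation: [-1.5, 1.567, 3.113]
wrist_force: [-9.4, 1.1, 5.3]
width: 0.0285
tcp board [ -68.5 -191.8]
turn first (rotvec tool deg) [-0.1  0.   0.2] then shift [ 0.2 -1.5 -3.8] axes y [ 0.995 -0.097 -0.   ] z [-0.097 -0.995 -0.   ] q [ 0.16  0.62 -0.33  1.81  0.27  0.77 -1.98]
```

```bash
python3 -m creep '[[0,-10,0,0,0,0,0.3],[0,-30,0,0,0,0,0.3],[0,-30,0,0,0,0,0.3],[0,-30,0,0,0,0,0.3],[0,-30,0,0,0,0,0.3]]'; python3 -m creep '[[0,-22,0,0,0,0,0.3],[0,0,-30,0,0,0,0.3],[0,0,-30,0,0,0,0.3],[0,0,-30,0,0,0,0.3],[0,0,-25,0,0,0,0.3]]'; python3 -m creep '[[0,0,0,0,0,0,0.3]]'; python3 go.py -212 -77 22
```

```text
t: 9.75
tool_pos: [0.4629, 0.0345, 0.0227]
orientation: [-1.661, 1.57, 2.953]
wrist_force: [0.2, -0.0, -0.3]
width: 0.0281
t: 10.25
tool_pos: [0.4537, 0.1526, 0.0229]
orientation: [-2.188, 1.57, 2.426]
wrist_force: [0.2, 0.0, -0.7]
width: 0.0283
t: 10.35
tool_pos: [0.4537, 0.1544, 0.0229]
orientation: [-2.782, 1.569, 1.835]
wrist_force: [0.3, -0.9, 0.4]
width: 0.0282
tcp board [-219.7  -73.2]
turn first (rotvec tool deg) [ 0.1 -0.1  0. ] then shift [0.9 7.7 3.8] axes y [ 0.995 -0.097 -0.   ] z [-0.097 -0.995 -0.   ] q [-0.08  0.46 -0.37  2.09  0.27  0.63 -2.3 ]
```

```bash
python3 -m creep '[[0,8,3,0,0,0,0.3],[0,8,0,0,0,0,0.3],[0,8,0,0,0,0,0.3],[0,8,0,0,0,0,0.3],[0,8,0,0,0,0,0.3]]'; python3 -m creep '[[0,8,0,0,0,0,0.3],[0,8,0,0,0,0,0.3],[0,8,0,0,0,0,0.3],[0,8,0,0,0,0,0.3],[0,8,0,0,0,0,0.3]]'; python3 -m creep '[[0,8,0,0,0,0,0.3],[0,8,0,0,0,0,0.3],[0,8,0,0,0,0,0.3],[0,8,0,0,0,0,0.3],[0,8,0,0,0,0,0.3]]'; python3 -m creep '[[0,8,0,0,0,0,0.3],[0,8,0,0,0,0,0.3],[0,3,0,0,0,0,0.3],[0,0,0,0,0,0,0.3]]'; python3 go.py -70 -77 22
```

```text
t: 10.85
tool_pos: [0.4941, 0.1436, 0.0225]
orientation: [-1.562, 1.569, 3.05]
wrist_force: [-1.7, 0.3, 1.7]
width: 0.0285
t: 11.35
tool_pos: [0.5338, 0.1401, 0.0225]
orientation: [-1.613, 1.569, 3.0]
wrist_force: [-1.4, -0.5, 1.8]
width: 0.0281
t: 11.85
tool_pos: [0.5736, 0.1361, 0.0224]
orientation: [-1.611, 1.569, 3.003]
wrist_force: [-1.4, 0.3, 1.6]
width: 0.0282
t: 12.25
tool_pos: [0.5923, 0.1342, 0.0223]
orientation: [-1.671, 1.569, 2.942]
wrist_force: [0.1, 1.2, 0.4]
width: 0.0279
tcp board [-79.8 -79.9]
turn first (rotvec tool deg) [-0.1 -0.   0.1] then shift [ 0.3  9.8 -2.9] axes y [ 0.995 -0.097 -0.   ] z [-0.097 -0.995 -0.   ] q [-0.02  0.64 -0.34  1.77  0.29  0.78 -2.17]
```

```bash
python3 -m creep '[[0,4,0,0,0,0,0.3],[0,4,0,0,0,0,0.3],[0,2,0,0,0,0,0.3],[0,1,0,0,0,0,0.3],[0,0,0,0,0,0,0.3]]';  python3 -m creep '[[0,1,0,0,0,0,0.3],[0,1,0,0,0,0,0.3],[0,0,0,0,0,0,0.3]]'; python3 go.py -70 -77 22; python3 -m creep '[[0,-10,0,0,0,0,0.3],[-10,-20,0,0,0,0,0.3],[-30,0,0,0,0,0,0.3],[-30,0,0,0,0,0,0.3],[-30,0,0,0,0,0,0.25]]'; python3 -m creep '[[-30,0,20,0,0,0,0.25],[-30,0,30,0,0,0,0.25],[-20,0,35,0,0,0,0.25],[0,0,35,0,0,0,0.25],[0,0,0,0,0,0,0.25]]'; python3 go.py -100 -200 250;python3 look.py w2
```

```text
t: 12.75
tool_pos: [0.603, 0.1333, 0.0224]
orientation: [-1.64, 1.569, 2.974]
wrist_force: [-0.6, -0.6, -1.0]
width: 0.0282
t: 13.05
tool_pos: [0.6039, 0.1332, 0.0222]
orientation: [-1.476, 1.567, 3.137]
wrist_force: [-8.0, 0.0, 5.4]
width: 0.028
tcp board [-68.2 -79.8]
turn first (rotvec tool deg) [-0.1  0.   0.2] then shift [ 0.2 -1.8 -2.8] axes y [ 0.995 -0.097 -0.   ] z [-0.097 -0.995 -0.   ] q [-0.01  0.65 -0.34  1.74  0.29  0.8  -2.16]
t: 13.55
tool_pos: [0.5746, 0.1361, 0.1236]
orientation: [-1.572, 1.569, 3.041]
wrist_force: [1.3, 0.2, 1.0]
width: 0.0248
t: 14.05
tool_pos: [0.5631, 0.0115, 0.2029]
orientation: [-0.119, 1.569, -1.795]
wrist_force: [0.4, 0.1, -1.3]
width: 0.0232
tcp board [ -97.  -204.8]
turn first (rotvec tool deg) [-0.5  0.1  0. ] then shift [-47.1  -3.   -4.8] axes y [ 0.995 -0.097 -0.   ] z [-0.097 -0.995 -0.   ] q [ 0.23  0.33 -0.38  1.76  0.14  1.07 -1.87]
deck z 0.010714950752328034
board [ 6.79058e+02  2.05862e+02 -9.70000e-02]
[[-238.2, -422.0], [21.5, 22.3]]
green corner frame (b0) [-30.3 -79.7] fit [-29.1 -80. ] [60.9 59.3] yaw -0.2 z 58.2 2254
blue corner frame (b0) [ -30.7 -183.5] fit [ -29.4 -183.8] [59.9 58.9] yaw -0.4 z 58.6 1853
clay corner frame (b0) [ -31.5 -313. ] fit [ -29.8 -313.2] [60.6 60.1] yaw -0.1 z 58.4 2167
14.05 [0.5631 0.0115 0.2029] [ 0.4  0.1 -1.3]
```

View pics/w2.png

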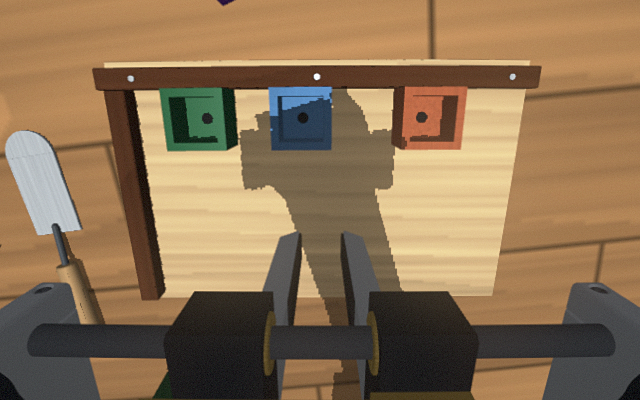

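All three pots are flat on the batten (green at (198,118), blue (300,118), clay (430,118)), with under 0.5° of yaw error. Next I turn the gripper and push the row left from clay's right side.

```bash
python3 -m creep '[[0,0,0,-8.3,0,0,0.25],[0,0,0,-8.3,0,0,0.25],[0,0,0,-8.3,0,0,0.25],[0,0,0,-8.3,0,0,0.25],[0,0,0,-8.3,0,0,0.25]]'; python3 -m creep '[[0,0,0,-8.3,0,0,0.25],[0,0,0,-8.3,0,0,0.25],[0,0,0,-8.3,0,0,0.25],[0,0,0,-8.3,0,0,0.25],[0,0,0,-8.3,0,0,0.25]]';python3 -m creep '[[0,-10,5,-7,0,0,0.25],[0,-25,10,0,0,0,0.25],[0,-30,10,0,0,0,0.25],[0,-30,10,0,0,0,0.25],[0,-30,10,0,0,0,0.25]]'; python3 -m creep '[[0,-30,10,0,0,0,0.25],[0,-10,5,0,0,0,0.25],[0,0,0,0,0,0,0.25]]'; python3 go.py -32 -375 22 0
```

```text
t: 14.6
tool_pos: [0.5632, 0.018, 0.2021]
orientation: [-2.486, 1.569, 2.859]
wrist_force: [0.1, -0.6, -1.1]
width: 0.0237
t: 15.1
tool_pos: [0.5631, 0.018, 0.2021]
orientation: [3.062, 1.569, 2.848]
wrist_force: [0.5, -0.9, -0.0]
width: 0.0234
t: 15.6
tool_pos: [0.5948, -0.1125, 0.2021]
orientation: [2.93, 1.569, 2.833]
wrist_force: [0.6, 0.5, 0.6]
width: 0.0234
t: 15.9
tool_pos: [0.6057, -0.1542, 0.2017]
orientation: [2.913, 1.568, 2.813]
wrist_force: [-0.1, 1.0, 0.2]
width: 0.0233
tcp board [ -38.6 -365.6]
turn first (rotvec tool deg) [-0.2 -0.1 -0. ] then shift [179.7  -9.4   6.6] axes y [0.097 0.995 0.   ] z [ 0.995 -0.097  0.   ] q [ 0.64  0.49 -0.6   1.6   0.29  1.15 -0.13]
```

```bash
python3 -m creep '[[30,-9,5,0,0,0,0.25],[30,0,0,0,0,0,0.25],[30,0,0,0,0,0,0.25],[30,0,0,0,0,0,0.25],[30,0,0,0,0,0,0.25]]'; python3 -m creep '[[20,0,0,0,0,0,0.25],[7,0,0,0,0,0,0.25],[0,0,0,0,0,0,0.25]]'; python3 go.py -32 -375 22 0
```

```text
t: 16.4
tool_pos: [0.6094, -0.1606, 0.0513]
orientation: [2.491, 1.569, 2.395]
wrist_force: [0.9, -0.6, -0.1]
width: 0.0237
t: 16.7
tool_pos: [0.6091, -0.1616, 0.025]
orientation: [2.794, 1.568, 2.697]
wrist_force: [-0.2, -0.3, 1.1]
width: 0.0237
tcp board [ -34.5 -372.6]
turn first (rotvec tool deg) [-0.  -0.2 -0.1] then shift [ 3.  -2.4  2.5] axes y [0.097 0.995 0.   ] z [ 0.995 -0.097  0.   ] q [ 0.58  0.7  -0.51  1.71  0.43  0.85 -0.21]
```

```bash
python3 -m creep '[[2,8,1,0,0,0,0.25],[0,8,0,0,0,0,0.25],[0,8,0,0,0,0,0.25],[0,8,0,0,0,0,0.25],[0,8,0,0,0,0,0.25]]'; python3 -m creep '[[0,8,0,0,0,0,0.25],[0,8,0,0,0,0,0.25],[0,8,0,0,0,0,0.25],[0,8,0,0,0,0,0.25],[0,8,0,0,0,0,0.25]]'; python3 go.py -32 -189 22 0;python3 -m creep '[[0,8,0,0,0,0,0.25],[0,8,0,0,0,0,0.25],[0,8,0,0,0,0,0.25],[0,8,0,0,0,0,0.25],[0,8,0,0,0,0,0.25]]'; python3 go.py -32 -189 22 0;python3 look.py w3
```

```text
t: 17.2
tool_pos: [0.6145, -0.123, 0.0237]
orientation: [-3.005, 1.57, -3.104]
wrist_force: [0.0, -1.9, 1.0]
width: 0.0235
t: 17.7
tool_pos: [0.6182, -0.0832, 0.0233]
orientation: [3.107, 1.569, 3.008]
wrist_force: [0.5, -2.4, 0.9]
width: 0.0235
tcp board [ -33.  -293.8]
turn first (rotvec tool deg) [-0.1 -0.1 -0. ] then shift [  1.3 104.8   1. ] axes y [0.097 0.995 0.   ] z [ 0.995 -0.097  0.   ] q [ 0.46  0.69 -0.51  1.73  0.43  0.84 -0.35]
t: 18.2
tool_pos: [0.6222, -0.0434, 0.0232]
orientation: [3.123, 1.569, 3.024]
wrist_force: [0.4, -3.0, 1.0]
width: 0.0235
tcp board [ -32.9 -253.8]
turn first (rotvec tool deg) [-0.1 -0.1 -0. ] then shift [ 1.2 64.8  0.9] axes y [0.097 0.995 0.   ] z [ 0.995 -0.097  0.   ] q [ 0.39  0.69 -0.51  1.73  0.43  0.84 -0.41]
deck z 0.010677070048392107
board [ 6.84153e+02  1.87296e+02 -1.23000e-01]
[[0.6, -256.8], [20.3, -106.1]]
blue corner frame (b0) [ -30.7 -155.8] fit [ -32.7 -138.9] [52.4 60.4] yaw 1.4 z 58.3 9085
clay corner frame (b0) [ -31.6 -212.7] fit [ -32.  -195.8] [60.2 60.1] yaw 1.4 z 58.5 8533
18.2 [ 0.6222 -0.0434  0.0232] [ 0.4 -3.   1. ]
```

```bash
python3 -m creep '[[0,8,0,0,0,0,0.25],[0,8,0,0,0,0,0.25],[0,8,0,0,0,0,0.25],[0,8,0,0,0,0,0.25],[0,8,0,0,0,0,0.25]]'; python3 -m creep '[[0,6,0,0,0,0,0.25],[0,5,0,0,0,0,0.25],[0,4,0,0,0,0,0.25],[0,4,0,0,0,0,0.25],[0,0,0,0,0,0,0.25]]';  python3 -m creep '[[0,2,0,0,0,0,0.25],[0,2,0,0,0,0,0.25],[0,1,0,0,0,0,0.25],[0,0,0,0,0,0,0.25]]'; python3 go.py -32 -189 22 0
```

```text
t: 18.75
tool_pos: [0.6261, -0.0036, 0.0232]
orientation: [3.124, 1.569, 3.025]
wrist_force: [0.2, -3.3, -0.7]
width: 0.0235
t: 19.25
tool_pos: [0.628, 0.0155, 0.0233]
orientation: [2.774, 1.569, 2.675]
wrist_force: [0.5, -0.3, -0.4]
width: 0.0237
t: 19.65
tool_pos: [0.6285, 0.0192, 0.0233]
orientation: [-2.858, 1.569, -2.958]
wrist_force: [-1.5, -5.5, 1.5]
width: 0.0236
tcp board [ -32.7 -190.9]
turn first (rotvec tool deg) [-0.1 -0.1  0. ] then shift [1.3 1.9 0.7] axes y [0.097 0.995 0.   ] z [ 0.995 -0.097  0.   ] q [ 0.29  0.7  -0.51  1.71  0.43  0.85 -0.51]
```

```bash
python3 -m creep '[[0,1,0,0,0,0,0.25],[0,1,0,0,0,0,0.25],[0,0,0,0,0,0,0.25]]'; python3 go.py -32 -189 22 0;python3 -m creep '[[0,1,0,0,0,0,0.25],[0,0,0,0,0,0,0.25]]'; python3 go.py -32 -189 22 0
```

```text
t: 19.95
tool_pos: [0.6284, 0.0192, 0.0233]
orientation: [-2.263, 1.567, -2.363]
wrist_force: [-4.8, -13.6, 5.7]
width: 0.0234
tcp board [ -32.7 -190.9]
turn first (rotvec tool deg) [-0.2 -0.1  0.2] then shift [1.3 1.9 0.7] axes y [0.097 0.995 0.   ] z [ 0.995 -0.097  0.   ] q [ 0.29  0.7  -0.51  1.71  0.43  0.85 -0.52]
t: 20.15
tool_pos: [0.6284, 0.0192, 0.0233]
orientation: [-2.149, 1.566, -2.25]
wrist_force: [-4.3, -18.2, 7.5]
width: 0.0237
tcp board [ -32.7 -190.9]
turn first (rotvec tool deg) [-0.3 -0.2  0.2] then shift [1.3 1.9 0.7] axes y [0.097 0.995 0.   ] z [ 0.995 -0.097  0.   ] q [ 0.29  0.7  -0.51  1.71  0.44  0.85 -0.52]
```

```bash
python3 -m creep '[[0,-5,0,0,0,0,0.25],[0,-20,0,0,0,0,0.25],[-30,-5,0,0,0,0,0.25],[-30,0,0,0,0,0,0.25],[-30,0,0,0,0,0,0.25]]'; python3 -m creep '[[-30,0,-10,0,0,0,0.25],[-30,20,-20,0,0,0,0.25],[-20,30,-20,0,0,0,0.25],[0,30,-20,0,0,0,0.25],[0,20,0,0,0,0,0.25]]'; python3 -m creep '[[0,0,0,0,0,0,0.25]]'; python3 look.py w4; python3 - <<'E'
from h import *
for n in("scene","top"):
    im,d=env.capture(n);b=fitboard(board(n,im,d)[0]);print(n,b.round(3))
    cv2.imwrite(f"pics/{n}4.png",cv2.resize(im[130:260,230:420,::-1] if n=="top" else im[130:300,210:430,::-1],None,fx=3,fy=3,interpolation=cv2.INTER_CUBIC))
    for c,v in pots(n,im,d,roi=(.45,.85,-.3,.3)).items(): print(c,toB(v[0],b).round(1),v[1:])
E
```

```text
t: 20.65
tool_pos: [0.6258, -0.0068, 0.1143]
orientation: [2.668, 1.569, 2.57]
wrist_force: [-0.0, -0.1, 0.3]
width: 0.0236
t: 21.15
tool_pos: [0.5647, 0.1022, 0.1946]
orientation: [1.908, 1.57, 1.812]
wrist_force: [-0.1, -0.5, -0.9]
width: 0.0233
t: 21.25
tool_pos: [0.5658, 0.1027, 0.194]
orientation: [2.093, 1.569, 1.998]
wrist_force: [-0.2, -0.9, -0.3]
width: 0.0235
deck z 0.010689734821587332
board [ 6.80428e+02  2.07517e+02 -9.20000e-02]
[[-244.8, -239.0], [19.7, 24.1]]
green corner frame (b0) [-30.4 -29.3] fit [-30.7 -31.2] [59.6 60.7] yaw -0.0 z 58.4 2229
blue corner frame (b0) [-30.8 -89.2] fit [-31.3 -91.1] [58.9 60.5] yaw -0.3 z 58.5 1838
clay corner frame (b0) [ -31.6 -149.5] fit [ -32.3 -151.3] [59.6 60.7] yaw -0.3 z 58.4 1693
21.25 [0.5658 0.1027 0.194 ] [-0.2 -0.9 -0.3]
scene [ 6.81234e+02  2.06452e+02 -9.20000e-02]
green [-27.8 -31. ] (array([60.9, 64.4]), 84.0, np.float64(58.5), np.int32(308))
blue [-29.5 -91.9] (array([59.3, 62.3]), 83.3, np.float64(58.5), np.int32(287))
clay [ -30.6 -152.3] (array([60.3, 63.4]), 83.9, np.float64(58.5), np.int32(274))
top [ 6.79641e+02  2.00856e+02 -1.08000e-01]
green [-53.5  -3.6] (array([12.7, 10. ]), 65.2, np.float64(56.5), np.int32(13))
clay [-81.2  10.2] (array([0., 0.]), 0.0, np.float64(45.2), np.int32(1))
```

View pics/w4.png

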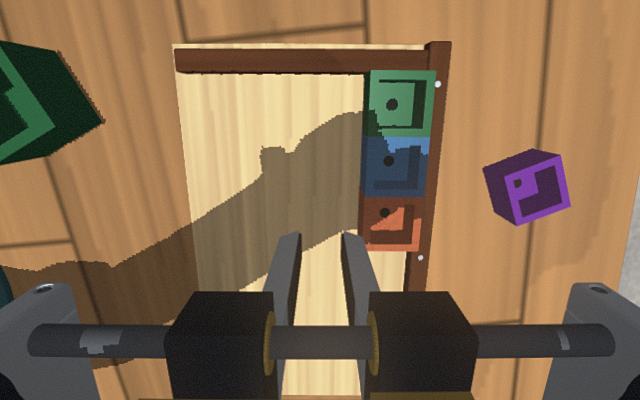

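```bash
python3 - <<'E'
import cv2,numpy as np
a=cv2.imread("pics/w4.png")[35:265,345:460];a=cv2.resize(a,None,fx=2.5,fy=2.5,interpolation=cv2.INTER_CUBIC)
b=cv2.imread("pics/scene4.png");b=b[60:510,180:660]
H=max(a.shape[0],b.shape[0]);p=lambda i:cv2.copyMakeBorder(i,0,H-i.shape[0],0,0,cv2.BORDER_CONSTANT)
o=np.hstack([p(a),p(b)]);print(o.shape);cv2.imwrite("pics/c4.png",o)
E
```

```text
(575, 768, 3)
```

View pics/c4.png

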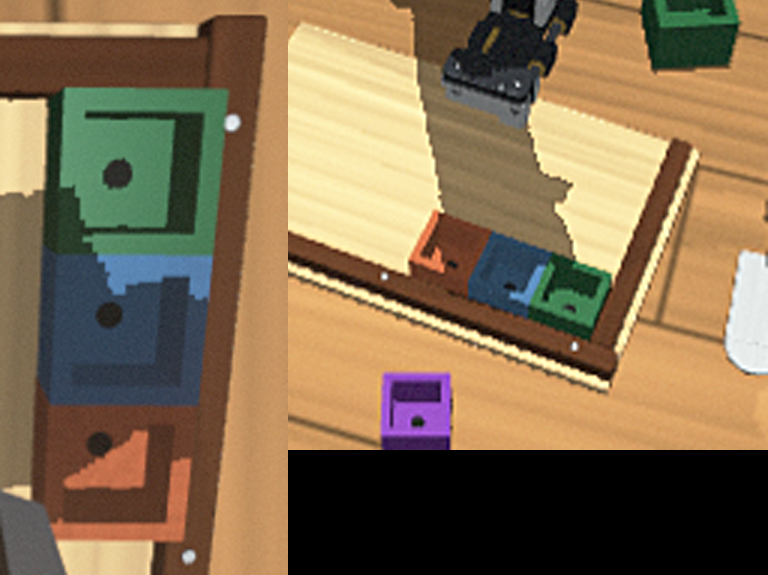

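The crop shows the row tight and flush in the corner: there is no deck between the pots, at the batten (left-crop column ~225) or at the end block (row ~90). The arm is clear, so I am handing in.

```bash
python3 -c "
from workcell import env
print(env.sign_off(), env.state()['t'])"
```

```text
the job is handed in; nothing more can be done
the job is handed in; nothing more can be done
```

The three pots now stand in one tight row against the batten, in the order green, blue, clay from the end block. I handed the job in at about 21 s.

I used the part-open fingers as a flat two-point pusher. Each pot was slid upright onto the batten, stopping at about 9–17 N. Then I pushed the whole row along the batten from clay's side into the end block, stopping at about 20 N. Nothing was lifted, and the round pot, trowel, spray bottle and look-alikes were never approached.

**Last checks that agreed:**
- The pot centres are 59.9 and 60.3 mm apart for 60 mm pots.
- Yaw error is 0.3° or less.
- The pots sat at the same distance from the batten as when each was pressed against it.
- The close crop shows no gaps between pots, at the batten or at the end block.
- The arm was clear of everything.

**Checks that disagreed or failed:**
- The finger position at the final stop suggested about 2 mm short of the end block. The wrist camera put green's face within about 1.5 mm of it. Both are close to the 2 mm calibration error, and the firm stop and the crop speak for contact.
- The last top-camera measurement of the pots was no use, probably because the arm was in the way.

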